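Set a quick-action jaw with its lock tab and clamp a stack of coaster blanks

ROBOT

A 6-joint arm with a two-finger parallel gripper is mounted at the origin on a cart in front of the work surface, level with it; the furniture and walls round the work are solid. World frame = base frame: x ahead of the robot, y to its left, z up, the work surface at z = 0. Lengths are in m, angles in rad, forces in N, time in s.
With the tool pointing down it reaches from about 0.325 to 0.85 m from the base axis. Payload 15.5 kg.
Tool frame: the origin (TCP) lies on the mounting face of the last link; the fingertips stand 191 mm ahead of it and the grasp point (between the pads) lies 172 mm ahead of it; z points along the fingers, y is the direction in which the jaws open and shut (so a half turn about z gives the same grasp; the last joint's range is limited). The gripper opens to 91 mm and grips with 3 to 60 N. Pads are 32 mm wide; open, the fingers measure 118 mm over their backs; the gripper's body (76 mm by 178 mm) begins 60 mm behind the grasp point.
Start: joints at [1.234, 0.494, 1.345, -0, 1.302, -0.096], TCP at [0.15, 0.607, 0.405] pointing down, gripper open.
Joint ranges: [-2.91, 2.91], [-0.82, 2.16], [0.22, 2.67], [-1.22, 4.37], [0.12, 2.79], [-3.08, 3.08]. Speed limits (rad/s): [1.89, 1.89, 2.57, 3.01, 3.01, 3.01].

INTERFACE

Orientations are given as a rotation vector (axis times angle).
In Python, from station import env, snapshot, hand_in gives the robot as it stands.
- The arm moves only by the shell command python3 -m pendant 'ROWS' [FORCE]. ROWS is JSON, a list of rows, each a list of 5 numbers: the shift along the tool's x, y, z in cm, then the turn about the tool's z in rad, then the finger opening in cm, from 0 to 9.12. A call has 1 to 8 rows; each row shifts and turns the pose as measured when the row begins, along the tool's axes as they then stand; what a row does not reach is not made up. A row lasts 1/10 s, in which the tool goes at most 50 mm and 8.59 degrees, less where a joint would pass 70% of its speed; a pose out of reach is approached as far as the arm can. A call with a gripper value outside its range is refused whole. The fingers move at their own pace and stop on an object; FORCE is the grip in N (left out, the last holds). Time passes only in rows, so rows that do not move let the fingers close. It gives the time, the measured TCP pose, the force and the opening at its end, in the units of the state.
- env.get_obs(): the state, without advancing time (a new reading comes with each control period).
- snapshot(name): name is "side" or "top"; returns a dict with "pixels" (480x640x3 uint8, blue, green, red), "range_z" (480x640 float32, m along the optical axis (not along the pixel's ray), 0 where there is no reading), "fx", "fy", "cx", "cy" (pixels), "k1" (the pictures are not rectified: a ray, as slopes to the right and down, at radius r is drawn at 1 + k1 r^2 times it, then the intrinsics apply), "world_to_cam" (4x4, takes a point from world to camera coordinates). Camera axes: x right, y down, z forward; pixel columns grow to the right and rows downward; lengths in m; the calibration is good to about 2 mm. A picture is of the moment at which its call begins.
- hand_in(): hands the job in, once; it reports no verdict.
The state is a dict: "time_s": time; "q": joint angles; "qvel": joint speeds; "joint_torque": joint torques, N m; "tcp_pos": TCP position; "eef_rot": TCP orientation; "force": force on the tool from outside, world axes, zero at the start; "wrist_torque": the same for the moment, N m; "finger_gap": finger opening in m.
Only numpy, scipy, OpenCV 4.12 (cv2) and the standard library are available. Lean on these libraries where they do the work, as an engineer would, in place of code of your own. Each camera call takes 0.05 s, during which the arm holds its last target.

TASK

Clamp the stack of white coaster blanks in the bench jig: keep the jaw's lock tab pressed down while you slide the jaw along its rail, pushing the stack ahead of it until one to two centimetres are left before the fixed stop, then let the tab spring back up so that the jaw is locked in a notch. Wind the small handwheel on the jaw clockwise until its pad has pushed the stack flush against the stop and nipped it snugly but not crushingly, and leave it so. Do not disturb the tape roll, the thread spool and the hex key lying nearby.

Things in the scene. Friction and masses are not known exactly. Their poses are not given: they have to be found in the camera images.
- fixture: jig fixed to the table on 18 mm feet: grey plate 12 mm thick (its top, 30 mm above the table, is the bed), x -70..95, y -175..195 mm of this frame; origin on its underside, z up. A dark rail (x -66..-36) along y on the robot's side carries a steel rack: tooth tops 54 mm above the table, teeth 6 mm wide every 15 mm, notches 6 mm deep. Low guide strip x 75..90. Jaw parks at the +y end, stop near the -y end.
- stop: fixed steel angle stop bolted on the bed near the -y end, 90 mm wide along x, 24 mm high; bolted at a different place along y each time. Axes parallel to the fixture's. Origin at the middle of the lower edge of its flat face, on the bed (30 mm above the table); the face looks to +y.
- coasters: loose stack of white square coaster blanks, one rigid piece, 92 x 92 x 14 mm, 0.12 kg. It lies flat on the bed 10 to 65 mm in front of the stop, slightly askew. Origin at the centre of its underside, axes parallel to its edges; its -y side faces the stop and its +y side faces the jaw.
- jaw (a joint): slide of the jaw carriage (grey block 104 x 95 mm, top 66 mm above the table), m. 0 = parked at the fixture's +y end, where it starts; grows as it moves along the fixture's -y, to 0.165. The pawl drops into a notch at multiples of 0.015 m (about 2 mm play either way). Friction about 1.5 N with the tab pressed; with the pawl in a notch it is locked.
- tab (a joint): spring lock tab, rad: rocker on the jaw's robot side; pressing it down lifts the pawl out of the rack. 0 = up, pawl fully in a notch; 0.25 = pawl just clear; 0.32 = end stop. At its middle about 5.5 N starts it and 9 N holds it fully down, 12 mm lower. Let go over a tooth, it stays part-way down (about 0.25) until the jaw is nudged to a notch.
- tab_top (a point): middle of the top of the tab's steel plate: 60 x 60 mm clear between two upright lips 9 mm high, 4 mm thick, at its fixture-y ends; it overhangs the rail on the robot's side, 81 mm above the table when up. Its hinge axis is parallel to the fixture's y, 40 mm to the +x side and 7 mm lower. Rides with the jaw.
- wheel (a joint): angle of the small black three-spoke handwheel (90 mm over its rim) on top of the jaw, axis vertical, rad. Starts at 0, grows clockwise seen from above, to 2.5. Drives the pad out by 12 mm per rad. Friction about 0.06 N m (1.5 N at the crank knob), so it stays where it is left.
- wheel_axis (a point): point on the handwheel's axis at the top of its hub, 83 mm above the table. Rides with the jaw.
- crank_grip (a point): mid-height of the upright crank knob on the wheel's rim: black, 22 mm thick, 34 mm tall (its top 118 mm above the table), 40 mm from the wheel's axis; it spins freely on its pin. At wheel 0 it lies on the fixture's +y side of the axis, 20 degrees toward -x, and then goes round by +x to -y.
- plunger (a joint): how far the pad is wound out of the jaw, m: 0 (start) to 0.030; equals 0.012 x the wheel angle.
- pad_face (a point): centre of the flat front face of the pad (dark steel, 70 mm wide, 17 mm high), which faces the fixture's -y and the stack. Rides with the jaw and the plunger; both move it along the fixture's -y.
- tape: bystander: roll of green tape lying flat, 69 mm across, 21 mm high, loose; origin at the centre of its underside.
- spool: bystander: black thread spool standing, 48 mm across, 56 mm high, loose; origin at the centre of its underside.
- hexkey: bystander: hex key lying flat, 83 mm long, loose; origin at its middle.
There are look-alikes about, which are no part of the job. What is meant by the coasters is not purple, and is the larger of those in its own colour.

How it is judged:
On the way, in this order (a step that is already met when the one before it is completed fails the run):
1. the jaw has been slid along the rail with the lock tab pressed (value of joint tab above 0.2 rad and value of joint jaw above 0.035 m), for 0.1 s.
2. the tab is back up and the jaw is locked in a notch further along (value of joint tab below 0.06 rad and value of joint jaw above 0.05 m), for 0.2 s.
3. the wheel has been wound until the stack is nipped against the stop (value of joint wheel above 0.15 rad and contact force between coasters and stop above 5 N), for 0.1 s.
At the end, for the whole second after the job is handed in: Tab up (under 0.06 rad), jaw locked in a notch at least 50 mm along, wheel wound out over 0.15 rad, stack flat on the bed, its edge within 2 mm of the stop and square to it within 0.03 rad, the pad within 2 mm of its other edge, all at rest (all of step 2 and value of joint wheel above 0.15 rad and y of coasters in the frame of stop between 0.043 and 0.0485 m and angle between the y axis of coasters and the y axis of stop, either way round below 0.03 rad and angle between coasters's own z axis and vertical below 0.05 rad and z of coasters in the frame of stop between -0.003 and 0.004 m and y of pad_face in the frame of coasters between 0.043 and 0.0485 m and linear speed of coasters below 0.01 m/s); the robot touches nothing.
It fails at once if the stack is crushed against the stop (over 80 N) (contact force between coasters and stop above 80 N).
It fails at once if a bystander is disturbed (moved more than 30 mm) (distance of any of tape, spool, hexkey from where it was at the start of the episode above 0.03 m).
It also fails if it takes over 51 s, if anything falls off the work surface, if the arm or the gripper's body presses on something with over 40 N, if the wrist force passes 120 N, or if a joint passes its speed limit or range.

## Working session

There is one attempt and no reset: what is moved stays moved. The work goes in short steps, Python scripts to look and compute and a shell command to move; the robot and the scene stay as the last step left them, time stands still between calls to the robot, and variables do not carry over. Pictures are saved under pics/ and viewed, and the job is handed in when it is done.

```bash
ls; mkdir -p pics; python3 - <<'E'
from station import env, snapshot
import cv2,numpy as np
o=env.get_obs();print({k:np.round(v,3).tolist() for k,v in o.items()})
for n in("top","side"):
    s=snapshot(n);cv2.imwrite(f"pics/{n}0.png",s["pixels"]);np.savez(f"{n}0.npz",**s)
    print(n,s["fx"],s["fy"],s["cx"],s["cy"],s["k1"],np.round(s["world_to_cam"],4).tolist())
E
```

```text
pics
{'time_s': 0.0, 'q': [1.234, 0.494, 1.346, 0.0, 1.302, -0.096], 'qvel': [-0.001, -0.001, 0.001, -0.0, 0.002, -0.0], 'joint_torque': [-0.001, -87.884, -38.184, 0.071, 0.054, -0.0], 'tcp_pos': [0.15, 0.607, 0.404], 'eef_rot': [-0.379, -3.118, 0.002], 'force': [-0.064, -0.554, -0.228], 'wrist_torque': [-0.005, -0.051, 0.002], 'finger_gap': 0.091}
top 585.5759700656756 585.5759700656756 329.8937078989502 238.06967880140152 -0.01807054502490568 [[-0.0332, -0.9994, 0.0008, -0.0308], [-0.9709, 0.032, -0.2372, 0.5623], [0.2371, -0.0087, -0.9715, 1.486], [0.0, 0.0, 0.0, 1.0]]
side 583.3298756841526 583.3298756841526 327.6158599256548 238.1956562335611 0.010090261455415606 [[-0.9839, -0.1773, -0.0231, 0.5265], [-0.0435, 0.3628, -0.9309, 0.0997], [0.1734, -0.9149, -0.3646, 1.5337], [0.0, 0.0, 0.0, 1.0]]
```

View pics/top0.png

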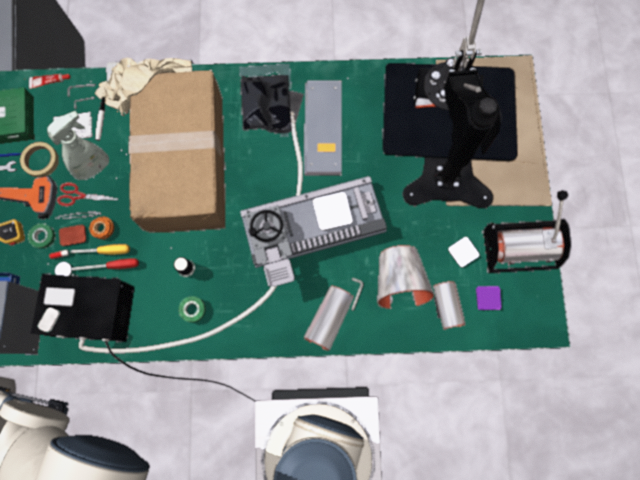

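View pics/side0.png

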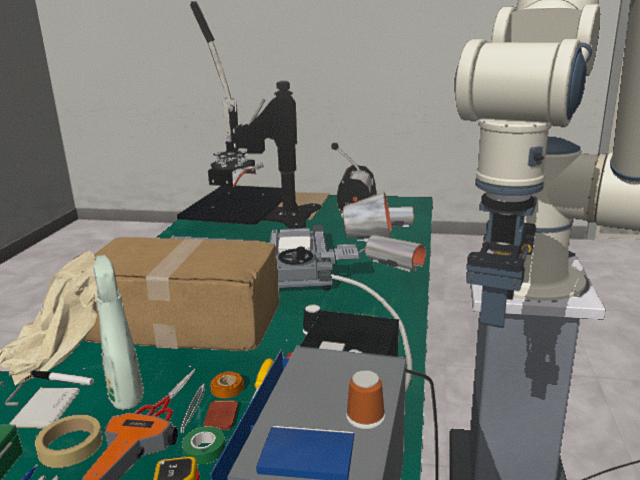

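```bash
python3 - <<'E'
import cv2,numpy as np
im=cv2.imread("pics/top0.png");c=im[165:325,165:405]
cv2.imwrite("pics/top0z.png",cv2.resize(c,None,fx=3.3,fy=3.3,interpolation=cv2.INTER_CUBIC))
im=cv2.imread("pics/side0.png");c=im[215:340,260:440]
cv2.imwrite("pics/side0z.png",cv2.resize(c,None,fx=4.4,fy=4.4,interpolation=cv2.INTER_CUBIC))
E
cat > h.py <<'E'
import numpy as np,cv2
def load(n): return dict(np.load(n))
def ray(s,uv):
    uv=np.atleast_2d(np.asarray(uv,float)); d=(uv-[s["cx"],s["cy"]])/[float(s["fx"]),float(s["fy"])]
    k=float(s["k1"]);u=d.copy()
    for _ in range(20): u=d/(1+k*(u**2).sum(1,keepdims=True))
    R=s["world_to_cam"][:3,:3];t=s["world_to_cam"][:3,3]
    return -R.T@t,(np.c_[u,np.ones(len(u))])@R
def onz(s,uv,z):
    c,d=ray(s,uv);l=(z-c[2])/d[:,2];return c+l[:,None]*d
def deproj(s,uv):
    c,d=ray(s,uv);p=np.round(np.atleast_2d(uv)).astype(int);return c+s["range_z"][p[:,1],p[:,0]][:,None]*d
def proj(s,P):
    P=np.atleast_2d(P);W=s["world_to_cam"];q=P@W[:3,:3].T+W[:3,3];u=q[:,:2]/q[:,2:]
    u=u*(1+float(s["k1"])*(u**2).sum(1,keepdims=True));return u*float(s["fx"])+[float(s["cx"]),float(s["cy"])]
E
```

```text
(no output)
```

View pics/top0z.png

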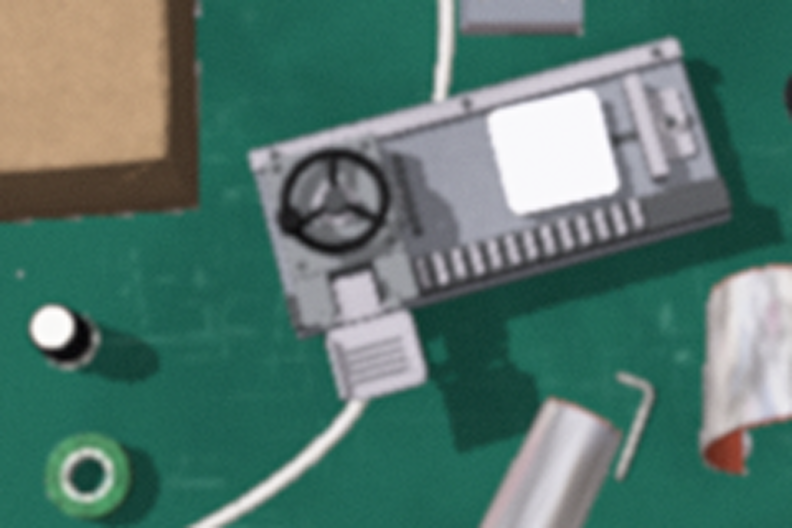

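View pics/side0z.png

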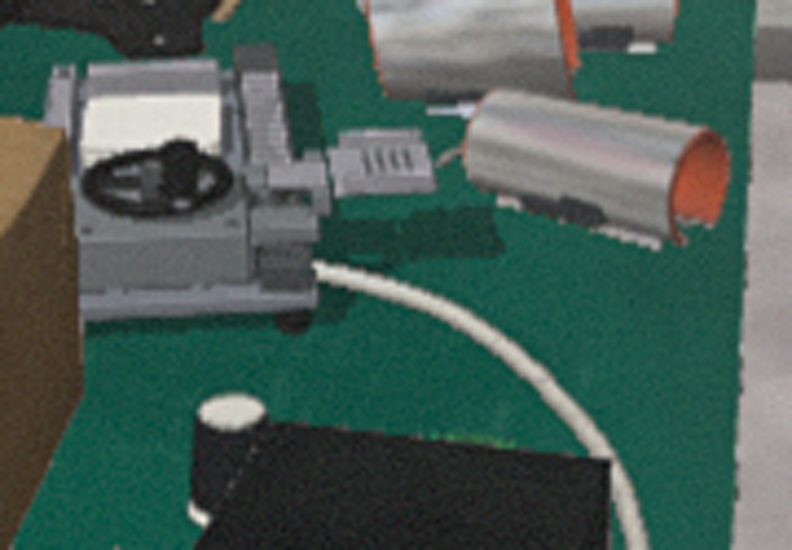

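```bash
python3 - <<'E'
from h import *
s=load("top0.npz")
im=s["pixels"]
# height map
v,u=np.mgrid[165:325,165:405];uv=np.c_[u.ravel(),v.ravel()]
P=deproj(s,uv);H=(P[:,2]*1000).reshape(160,240)
vis=np.clip(H*2,0,255).astype(np.uint8)
cv2.imwrite("pics/h0.png",cv2.resize(cv2.applyColorMap(vis,cv2.COLORMAP_JET),None,fx=3.3,fy=3.3,interpolation=cv2.INTER_NEAREST))
# coaster
hsv=cv2.cvtColor(im,cv2.COLOR_BGR2HSV);m=((hsv[...,2]>225)&(hsv[...,1]<25)).astype(np.uint8)
for c in cv2.findContours(m,cv2.RETR_EXTERNAL,cv2.CHAIN_APPROX_NONE)[0]:
    if cv2.contourArea(c)<60: continue
    c=c[:,0,:].astype(float)
    if not(165<c[:,0].mean()<500 and 150<c[:,1].mean()<330):continue
    Q=onz(s,c,0.044 if c[:,0].mean()<405 else .014)[:,:2]*1000
    print(c.mean(0),cv2.minAreaRect(Q.astype(np.float32)))
z=lambda L:np.array(L)/3.3+165
def show(n,L,h): print(n,np.round(onz(s,z(L),h)*1000,1)[:,:2].tolist(),np.round(deproj(s,z(L))[:,2]*1000).tolist())
show("strip far edge",[(250,152),(678,40)],.036)
show("platecorner near",[(300,335),(729,217)],.03)
show("stop top front",[(628,78),(655,178)],.054)
show("tab",[(327,340),(410,312),(427,380),(345,400),(376,358)],.081)
show("wheel",[(335,203)],.083);show("knob",[(290,218)],.115)
show("spool",[(52,327)],.056);show("tape",[(88,475)],.021);show("hex",[(617,375),(652,390),(622,477)],.005)
show("cyl",[(490,528),(550,400),(620,430),(715,290),(735,470)],.04)
E
```

```text
[447.62105263 305.18947368] ((381.64178466796875, -358.2731628417969), (110.78431701660156, 19.07737159729004), 6.878631114959717)
[180.24137931 263.75862069] ((508.8853759765625, 352.6123046875), (27.691768646240234, 26.711238861083984), 1.4367893934249878)
[390.63265306 256.89795918] ((507.8482666015625, -212.4681854248047), (24.116899490356445, 46.74318313598633), 86.77885437011719)
[463.45714286 251.44285714] ((524.5145874023438, -413.60247802734375), (62.58632278442383, 61.542503356933594), 30.71622085571289)
[332.04237288 210.5       ] ((644.355224609375, -58.20314025878906), (90.78108978271484, 93.22974395751953), 11.531493186950684)
strip far edge [[652.9, 192.0], [739.4, -168.2]] [36.0, -0.0]
platecorner near [[498.1, 151.7], [585.7, -203.1]] [26.0, 6.0]
stop top front [[701.1, -123.5], [614.5, -141.9]] [53.0, 47.0]
tab [[483.3, 124.3], [503.7, 58.6], [448.9, 46.2], [435.2, 110.5], [467.7, 85.9]] [90.0, 7.0, -1.0, 77.0, 83.0]
wheel [[594.2, 116.9]] [89.0]
knob [[574.6, 148.9]] [115.0]
spool [[506.0, 347.5]] [50.0]
tape [[390.6, 324.1]] [-2.0]
hex [[460.9, -106.1], [447.5, -134.4], [376.8, -106.7]] [11.0, 3.0, -3.0]
cyl [[335.9, 0.9], [436.4, -49.9], [410.3, -105.1], [522.2, -187.2], [375.3, -195.2]] [60.0, 52.0, 6.0, 73.0, 16.0]
```

View pics/h0.png

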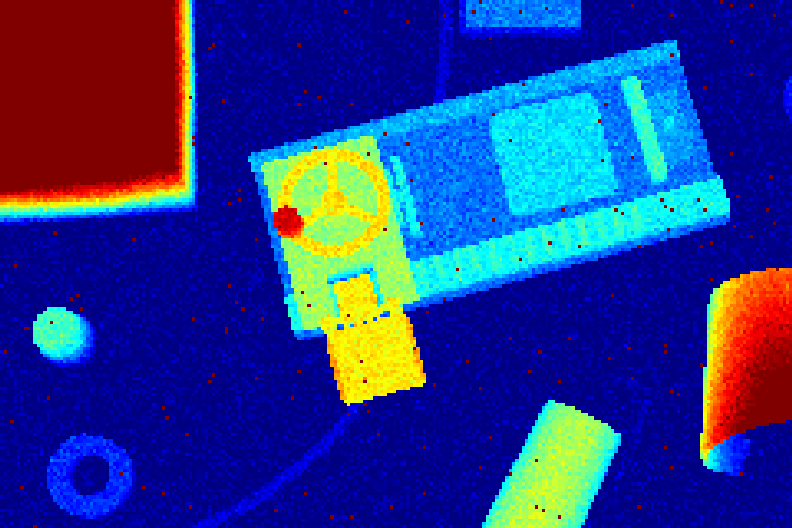

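```bash
cat > meas.py <<'E'
from h import *
def run(s,box=(165,325,165,405)):
    a,b,c,d=box
    v,u=np.mgrid[a:b,c:d];uv=np.c_[u.ravel(),v.ravel()]
    P=deproj(s,uv)*1000;return uv,P,P[:,2].reshape(b-a,d-c)
E
python3 - <<'E'
from meas import *
s=load("top0.npz");uv,P,H=run(s)
def rect(lo,hi,n):
    m=((H>lo)&(H<hi)).astype(np.uint8);m=cv2.morphologyEx(m,cv2.MORPH_CLOSE,np.ones((3,3)));m=cv2.morphologyEx(m,cv2.MORPH_OPEN,np.ones((3,3)))
    N,L,st,_=cv2.connectedComponentsWithStats(m)
    for i in range(1,N):
        if st[i,4]>80:
            Q=P[(L==i).ravel()&(P[:,2]>lo)&(P[:,2]<hi)]
            r=cv2.minAreaRect(Q[:,:2].astype(np.float32));print(n,st[i],np.round(r[0]),np.round(r[1]),round(r[2],1),"z",round(np.median(Q[:,2])))
rect(74,95,"tab/wheel");rect(105,130,"knob");rect(58,74,"jaw");rect(40,64,"mid");rect(15,400,"all")
# edges of guide strip: for fixture angle. bins
m=(H>15).astype(np.uint8)
top=[]
for u in range(255-165,365-165):
    col=np.where(m[:60+40,u])[0]
    g=[r for r in col if uvok] if False else col[(col>5)]
    if len(g):
        # first run start with length >10
        br=np.split(g,np.where(np.diff(g)>1)[0]+1); br=[b for b in br if len(b)>10 and b[0]+165>178]
        if br: top.append((u+165,br[0][0]+165-.5))
top=np.array(top);W=onz(s,top,.036)*1000
f=cv2.fitLine(W[:,:2].astype(np.float32),cv2.DIST_HUBER,0,.01,.01).ravel();print("far edge",f,np.degrees(np.arctan2(f[0],-f[1])))
E
```

```text
tab/wheel [ 84  45  34  33 479] [597. 118.] [89. 87.] 19.1 z 82
tab/wheel [ 97  83  32  39 817] [487.  92.] [98. 68.] 15.0 z 82
tab/wheel [214  84  11  33 173] [ 480. -186.] [19. 88.] 76.8 z 87
knob [  0  51  55   9 206] [606. 308.] [ 11. 141.] 7.2 z 117
knob [216  84  24  50 673] [ 453. -210.] [ 47. 137.] 76.4 z 116
jaw [102  49  12  15 127] [614. 103.] [49. 25.] 28.5 z 67
jaw [ 88  50  11  15 119] [613. 140.] [25. 41.] 70.6 z 67
jaw [ 93  65  18   9 127] [577. 119.] [46. 23.] 86.9 z 68
jaw [ 85  65  41  35 582] [544. 109.] [77. 95.] 13.2 z 67
jaw [149 122  37  38 832] [373. -50.] [ 62. 110.] 63.8 z 67
mid [178  15  28  40 377] [ 679. -142.] [117.  60.] 25.5 z 51
mid [ 148   23   39   42 1150] [652. -55.] [111.  92.] 11.3 z 45
mid [116  47  11  26 172] [607.  68.] [75. 22.] 5.1 z 49
mid [ 118   54  103   36 1164] [569. -61.] [ 33. 285.] 14.1 z 49
mid [99 78 15  8 86] [546. 109.] [37. 17.] 86.6 z 58
mid [ 10  93  15  15 183] [505. 346.] [39. 36.] 4.8 z 54
mid [146 122  26  38 274] [383. -28.] [ 21. 113.] 60.8 z 57
mid [170 129  18  31 233] [372. -77.] [20. 87.] 63.8 z 57
all [   0    0   60   68 3914] [697. 319.] [192. 164.] 0.3 z 163
all [139   0  37  10 364] [771. -34.] [103.  29.] 85.8 z 30
all [  76   12  145  111 8511] [590. -12.] [240. 375.] 16.0 z 45
all [ 212   81   28   63 1383] [ 453. -202.] [ 61. 155.] 83.2 z 108
all [ 10  93  18  17 246] [504. 344.] [41. 39.] 2.0 z 52
all [ 146  122   42   38 1012] [372. -49.] [ 70. 112.] 62.3 z 66
all [ 14 132  26  25 395] [392. 326.] [68. 65.] 55.4 z 21
far edge [ 2.4105036e-01 -9.7051263e-01  7.0014844e+02  6.2108307e+00] 13.948541
```

```bash
python3 - <<'E'
from meas import *
s=load("top0.npz");uv,P,H=run(s)
t=np.radians(13.7);ex=np.array([np.cos(t),np.sin(t)]);ey=np.array([-np.sin(t),np.cos(t)])
A=P[:,:2]@ex;B=P[:,:2]@ey
g=s["pixels"][uv[:,1],uv[:,0]].mean(1)
w=np.array([594.5,117])@ex; print("wheel",w,np.array([594.5,117])@ey,"tab",np.array([467.7,85.9])@ex,np.array([467.7,85.9])@ey)
xc=np.array([644.4,-58.2])@ex;print("coaster",xc,np.array([644.4,-58.2])@ey)
for b in range(-330,30,4):
    m=(B>=b)&(B<b+4)&(abs(A-xc)<25)
    if m.sum(): print(b+2,m.sum(),np.round(np.percentile(P[m,2],[25,50,75])),round(g[m].mean()))
E
```

```text
wheel 605.296014928278 -27.129030796285704 tab 474.7379201699357 -27.313131507092038
coaster 612.2822728254641 -209.1626601085477
-328 23 [29. 32. 33.] 142
-324 22 [30. 32. 36.] 164
-320 25 [33. 36. 39.] 190
-316 24 [35. 36. 38.] 187
-312 25 [34. 37. 40.] 167
-308 26 [37. 39. 41.] 142
-304 25 [35. 38. 41.] 139
-300 26 [36. 37. 38.] 143
-296 13 [36. 37. 40.] 163
-292 20 [51. 53. 57.] 190
-288 28 [54. 55. 57.] 205
-284 25 [52. 54. 56.] 195
-280 44 [32. 44. 52.] 151
-276 25 [29. 30. 33.] 154
-272 25 [28. 30. 33.] 155
-268 24 [28. 31. 34.] 136
-264 23 [28. 31. 33.] 108
-260 30 [29. 32. 34.] 133
-256 18 [28. 29. 33.] 210
-252 23 [41. 44. 46.] 249
-248 23 [43. 45. 48.] 250
-244 26 [43. 44. 46.] 250
-240 25 [42. 44. 44.] 250
-236 26 [43. 44. 47.] 250
-232 26 [42. 46. 46.] 250
-228 24 [43. 44. 47.] 250
-224 25 [44. 46. 48.] 250
-220 28 [42. 44. 48.] 250
-216 26 [42. 45. 47.] 250
-212 25 [44. 44. 46.] 250
-208 25 [41. 43. 46.] 250
-204 25 [43. 45. 48.] 250
-200 28 [43. 46. 48.] 250
-196 27 [42. 44. 47.] 250
-192 23 [41. 44. 46.] 250
-188 26 [43. 45. 46.] 250
-184 27 [42. 45. 47.] 250
-180 23 
[... 620 characters left out ...]
46. 48. 52.] 70
-80 25 [44. 46. 50.] 78
-76 24 [32. 39. 49.] 96
-72 24 [47. 51. 54.] 90
-68 29 [64. 80. 83.] 67
-64 27 [79. 81. 85.] 55
-60 24 [80. 82. 84.] 85
-56 29 [65. 69. 81.] 118
-52 26 [64. 70. 71.] 127
-48 29 [65. 67. 71.] 108
-44 25 [67. 68. 72.] 101
-40 28 [66. 69. 74.] 103
-36 28 [66. 68. 75.] 108
-32 31 [69. 81. 83.] 87
-28 29 [75. 81. 84.] 93
-24 25 [71. 81. 83.] 116
-20 26 [68. 72. 84.] 120
-16 28 [66. 70. 76.] 118
-12 27 [65. 69. 74.] 116
-8 27 [66. 69. 70.] 107
-4 27 [65. 67. 72.] 95
0 30 [66. 68. 79.] 85
4 34 [66. 78. 98.] 65
8 25 [ 80.  86. 116.] 51
12 18 [ 82. 113. 118.] 50
16 23 [ 80.  87. 118.] 86
20 22 [ 66.  69. 113.] 134
24 10 [65. 67. 69.] 156
28 18 [29. 31. 34.] 155
```

```bash
python3 -m pendant '[[0,0,0,0.14,0],[0,0,0,0.14,0],[0,0,0,0.14,0],[0,0,0,0.14,0],[0,0,0,0.14,0],[0,0,0,0.14,0],[0,0,0,0.14,0],[0,0,0,0.11,0]]'
cat > rel.py <<'E'
import sys,numpy as np
from station import env
from scipy.spatial.transform import Rotation as R
o=env.get_obs();M=R.from_rotvec(o["eef_rot"]).as_matrix();p=np.array(o["tcp_pos"])*1000
print("t",round(o["time_s"],2),"tcp",np.round(p,1),"tip z",round(p[2]-191,1),"F",np.round(o["force"],2),"gap",o["finger_gap"],"q6",round(o["q"][5],2))
print("tool y angle",np.degrees(np.arctan2(M[1,1],M[0,1])).round(2),"tilt",np.degrees(np.arccos(-M[2,2])).round(2))
if len(sys.argv)>3:
    g=np.array([float(a) for a in sys.argv[1:4]]);g[2]+=191
    print("shift tool mm",np.round(M.T@(g-p),1))
E
python3 rel.py 458 83.5 130
```

```text
time_s: 0.9
tcp_pos: [0.1493, 0.606, 0.4012]
eef_rot: [1.99, 2.428, -0.011]
force: [-1.0, -0.1, 0.1]
finger_gap: 0.0304
t 0.9 tcp [149.3 606.  401.2] tip z 210.2 F [-1.04 -0.08  0.1 ] gap 0.030362227722378652 q6 1.04
tool y angle 11.34 tilt 0.42
shift tool mm [-572.4  200.2   83.1]
```

```bash
python3 -m pendant '[[-4.5,1.5,0,-0.04,0],[-4.5,1.5,0,0,0],[-4.5,1.5,0,0,0],[-4.5,1.5,0,0,0],[-4.5,1.5,0,0,0],[-4.5,1.5,0,0,0],[-4.5,1.5,0,0,0],[-4.5,1.5,0,0,0]]' >/dev/null
python3 rel.py 458 83.5 130
```

```text
t 1.7 tcp [350.2 274.7 400.5] tip z 209.5 F [1.36 0.61 1.07] gap 0.0005192173769941992 q6 0.3
tool y angle 13.73 tilt 0.47
shift tool mm [-210.8   59.7   80.5]
```

```bash
python3 -m pendant '[[-4.5,1.3,1,0,0],[-4.5,1.3,1,0,0],[-4.5,1.3,1,0,0],[-4.5,1.3,1,0,0],[-2,0.6,1,0,0],[0,0,0,0,0]]' >/dev/null
python3 rel.py 458 83.5 90
python3 - <<'E'
from station import snapshot
import cv2
s=snapshot("top");cv2.imwrite("pics/t1.png",cv2.resize(s["pixels"][165:345,165:405],None,fx=3.3,fy=3.3,interpolation=cv2.INTER_CUBIC))
s=snapshot("side");cv2.imwrite("pics/s1.png",cv2.resize(s["pixels"][165:340,240:440],None,fx=4,fy=4,interpolation=cv2.INTER_CUBIC))
E
```

```text
t 2.3 tcp [459.   81.1 350. ] tip z 159.0 F [ 1.1  -0.52  0.41] gap 0.0006914489655386014 q6 -0.18
tool y angle 13.44 tilt 0.4
shift tool mm [ 3.  -0.2 69. ]
```

View pics/s1.png

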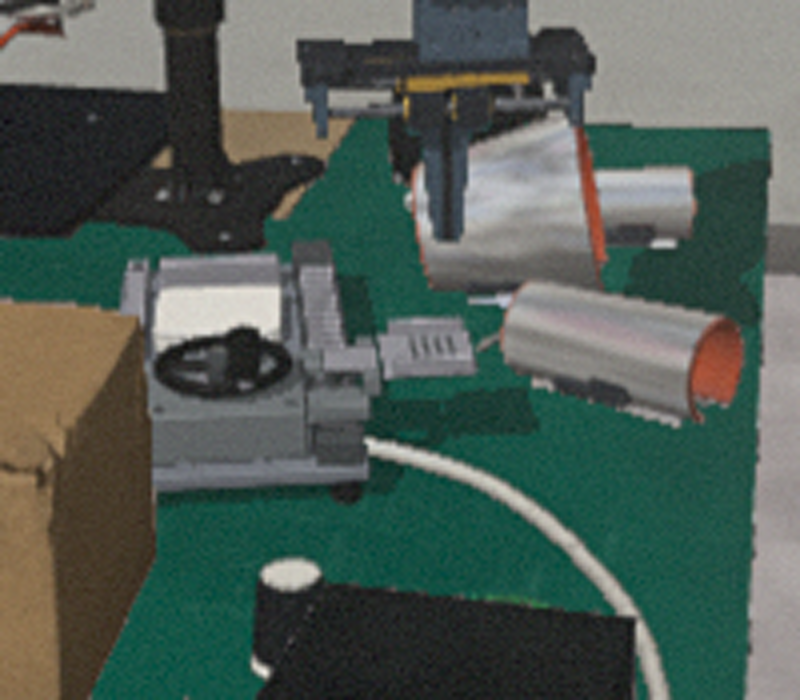

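View pics/t1.png

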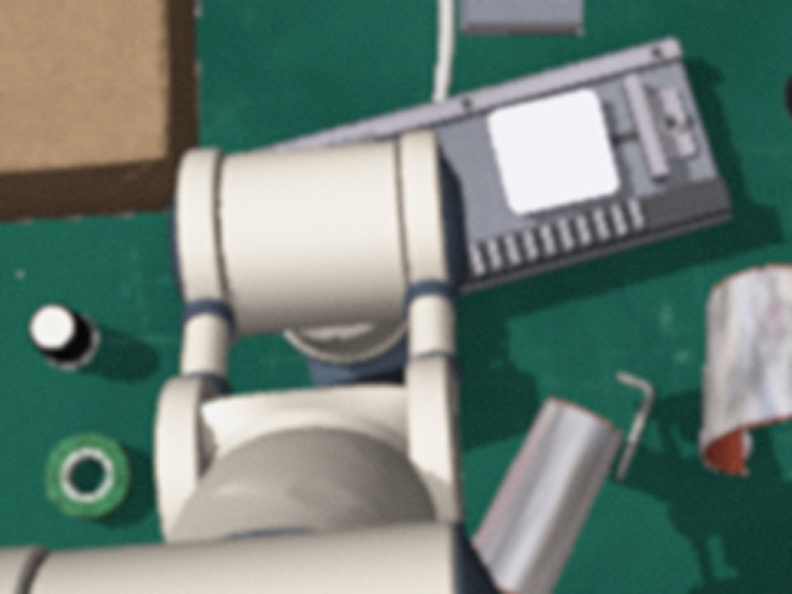

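```bash
python3 -m pendant '[[0.2,0,3,0,0],[0,0,2.5,0,0],[0,0,1.3,0,0],[0,0,0,0,0]]' 
python3 rel.py 458 83.5 82
python3 - <<'E'
from station import snapshot
import cv2
s=snapshot("side");cv2.imwrite("pics/s2.png",cv2.resize(s["pixels"][165:340,240:440],None,fx=4,fy=4,interpolation=cv2.INTER_CUBIC))
E
```

```text
time_s: 2.8
tcp_pos: [0.4562, 0.0886, 0.283]
eef_rot: [1.936, 2.467, -0.004]
force: [-0.1, 0.0, 0.3]
finger_gap: 0.0004
t 2.8 tcp [456.2  88.6 283. ] tip z 92.0 F [-0.07  0.04  0.32] gap 0.0003568768705409317 q6 -0.17
tool y angle 13.77 tilt 0.36
shift tool mm [-5.4  0.5 10. ]
```

View pics/s2.png

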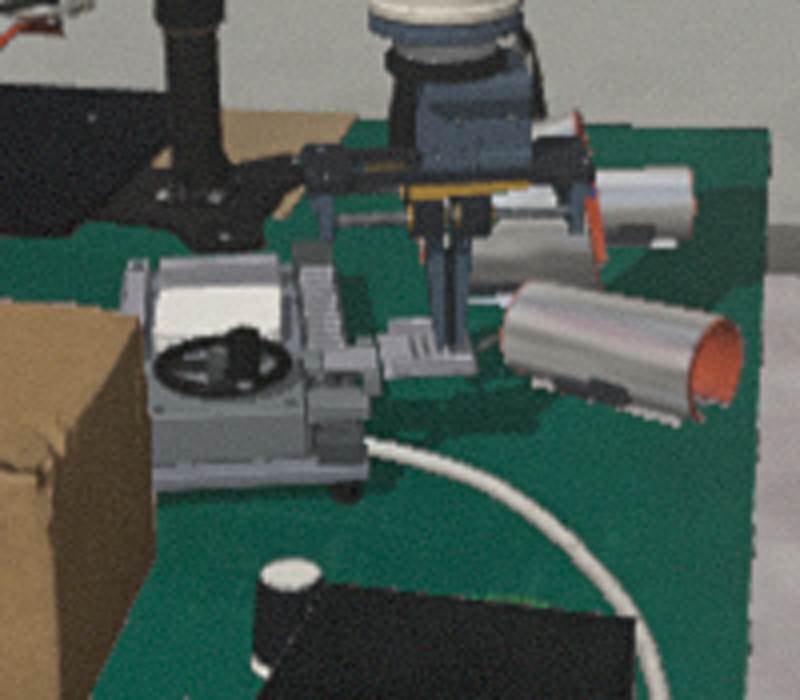

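```bash
python3 -m pendant '[[-0.5,0.3,0.6,0,0],[0,0,0.4,0,0],[0,0,0.3,0,0]]'; python3 -m pendant '[[0,0,0.3,0,0]]';python3 -m pendant '[[0,0,0.3,0,0]]';python3 rel.py
```

```text
time_s: 3.15
tcp_pos: [0.4613, 0.0854, 0.2724]
eef_rot: [1.931, 2.467, 0.001]
force: [0.3, 0.7, -0.3]
finger_gap: 0.0005
time_s: 3.25
tcp_pos: [0.4612, 0.0854, 0.2695]
eef_rot: [1.931, 2.467, 0.001]
force: [-3.6, -1.7, 5.8]
finger_gap: 0.0003
time_s: 3.35
tcp_pos: [0.4611, 0.0853, 0.2665]
eef_rot: [1.931, 2.467, 0.001]
force: [-3.0, -0.1, 6.6]
finger_gap: 0.0005
t 3.35 tcp [461.1  85.3 266.5] tip z 75.5 F [-3.03 -0.13  6.61] gap 0.0005454929752478154 q6 -0.18
tool y angle 13.88 tilt 0.52
```

```bash
python3 -m pendant '[[0,0,0.3,0,0]]';python3 -m pendant '[[0,0,0.15,0,0]]';python3 -m pendant '[[0,0,0.1,0,0]]';python3 -m pendant '[[0,0,0.1,0,0]]'; python3 rel.py
```

```text
time_s: 3.45
tcp_pos: [0.461, 0.0853, 0.2636]
eef_rot: [1.931, 2.466, 0.001]
force: [-1.7, 0.1, 6.6]
finger_gap: 0.0005
time_s: 3.55
tcp_pos: [0.461, 0.0852, 0.2622]
eef_rot: [1.932, 2.466, 0.001]
force: [-1.6, 0.7, 8.3]
finger_gap: 0.0004
time_s: 3.65
tcp_pos: [0.461, 0.0852, 0.2613]
eef_rot: [1.932, 2.466, 0.002]
force: [-2.2, -0.2, 8.1]
finger_gap: 0.0009
time_s: 3.75
tcp_pos: [0.461, 0.0852, 0.2605]
eef_rot: [1.932, 2.465, 0.002]
force: [-2.9, 1.1, 8.2]
finger_gap: 0.0004
t 3.75 tcp [461.   85.2 260.5] tip z 69.5 F [-2.91  1.1   8.25] gap 0.0004300392871499866 q6 -0.18
tool y angle 13.84 tilt 0.56
```

```bash
python3 -m pendant '[[0,0,0.1,0,0]]';python3 -m pendant '[[0,0,0.1,0,0]]'; python3 -m pendant '[[0,0,0.05,0,0]]'
```

```text
time_s: 3.85
tcp_pos: [0.461, 0.0852, 0.2598]
eef_rot: [1.932, 2.465, 0.003]
force: [-1.9, 0.7, 9.2]
finger_gap: 0.0006
time_s: 3.95
tcp_pos: [0.461, 0.0852, 0.259]
eef_rot: [1.932, 2.464, 0.003]
force: [-2.1, 0.3, 8.2]
finger_gap: 0.0006
time_s: 4.05
tcp_pos: [0.461, 0.0852, 0.2588]
eef_rot: [1.932, 2.464, 0.004]
force: [-2.5, 1.2, 7.8]
finger_gap: 0.0004
```

```bash
python3 -m pendant '[[0,0,0.15,0,0]]';python3 -m pendant '[[0,0,0.1,0,0]]'; python3 - <<'E'
from station import snapshot
import cv2
s=snapshot("side");cv2.imwrite("pics/s3.png",cv2.resize(s["pixels"][215:300,280:400],None,fx=6.5,fy=6.5,interpolation=cv2.INTER_CUBIC))
E
```

```text
time_s: 4.15
tcp_pos: [0.461, 0.0852, 0.2579]
eef_rot: [1.932, 2.464, 0.004]
force: [-8.4, 0.3, 37.0]
finger_gap: 0.0003
time_s: 4.25
tcp_pos: [0.4609, 0.0852, 0.2578]
eef_rot: [1.931, 2.463, 0.005]
force: [-8.9, -0.7, 37.3]
finger_gap: 0.0003
```

View pics/s3.png

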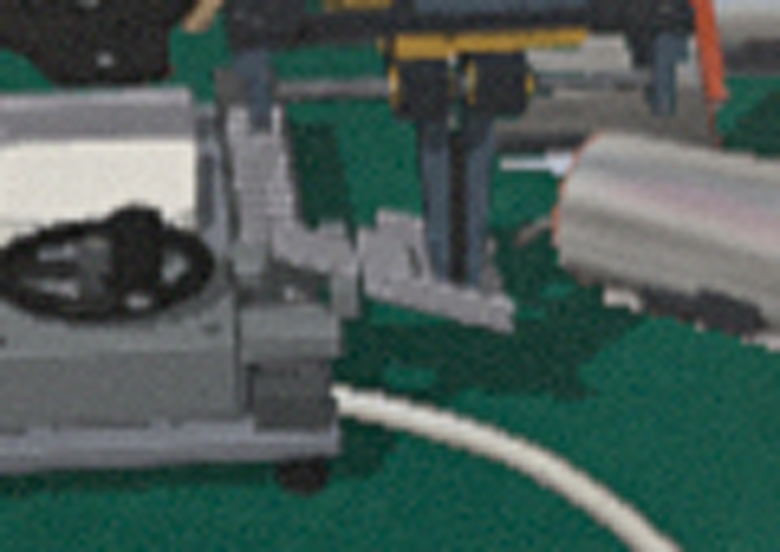

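```bash
python3 -m pendant '[[0,0,-0.1,0,0],[-0.5,0,0,0,0],[-1,0,0,0,0]]'; python3 rel.py
```

```text
time_s: 4.6
tcp_pos: [0.4637, 0.0711, 0.2604]
eef_rot: [1.93, 2.463, 0.007]
force: [-2.6, 1.2, 7.4]
finger_gap: 0.0007
t 4.6 tcp [463.7  71.1 260.4] tip z 69.4 F [-2.63  1.19  7.42] gap 0.0006770588864796106 q6 -0.21
tool y angle 13.83 tilt 0.73
```

```bash
python3 -m pendant '[[-1,0,0.15,0,0],[-1,0,0.05,0,0]]'; python3 -m pendant '[[-1,0,0.05,0,0],[-1,0,0.05,0,0]]';python3 rel.py;  python3 - <<'E'
from station import snapshot
import cv2
s=snapshot("side");cv2.imwrite("pics/s4.png",cv2.resize(s["pixels"][215:300,280:400],None,fx=6.5,fy=6.5,interpolation=cv2.INTER_CUBIC))
E
```

```text
time_s: 4.8
tcp_pos: [0.4685, 0.0513, 0.2592]
eef_rot: [1.93, 2.463, 0.008]
force: [-1.7, 1.6, 7.8]
finger_gap: 0.0004
time_s: 5.0
tcp_pos: [0.4734, 0.0313, 0.2589]
eef_rot: [1.93, 2.462, 0.01]
force: [-2.5, 2.4, 8.6]
finger_gap: 0.0005
t 5.0 tcp [473.4  31.3 258.9] tip z 67.9 F [-2.51  2.35  8.61] gap 0.0005139981585266631 q6 -0.3
tool y angle 13.83 tilt 0.82
```

View pics/s4.png

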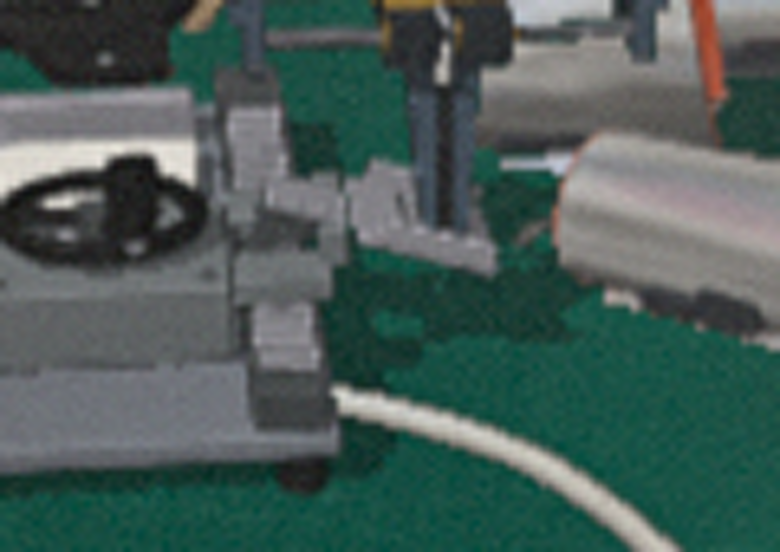

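```bash
python3 -m pendant '[[-1,0,0.05,0,0],[-1,0,0.05,0,0]]'; python3 -m pendant '[[-0.7,0,0.03,0,0],[-0.5,0,0.03,0,0],[0,0,0,0,0]]';python3 rel.py;  python3 - <<'E'
from station import snapshot
import cv2,numpy as np
s=snapshot("side");np.savez("s5.npz",**s);cv2.imwrite("pics/s5.png",cv2.resize(s["pixels"][215:300,280:400],None,fx=6.5,fy=6.5,interpolation=cv2.INTER_CUBIC))
s=snapshot("top");np.savez("t5.npz",**s);cv2.imwrite("pics/t5.png",cv2.resize(s["pixels"][165:325,165:405],None,fx=3.3,fy=3.3,interpolation=cv2.INTER_CUBIC))
E
```

```text
time_s: 5.25
tcp_pos: [0.4783, 0.0105, 0.2586]
eef_rot: [1.93, 2.462, 0.01]
force: [-1.1, 3.8, 9.9]
finger_gap: 0.0005
time_s: 5.55
tcp_pos: [0.4814, -0.0026, 0.2589]
eef_rot: [1.931, 2.46, 0.011]
force: [-2.4, -1.1, 6.6]
finger_gap: 0.0002
t 5.55 tcp [481.4  -2.6 258.9] tip z 67.9 F [-2.36 -1.07  6.63] gap 0.00024323414454603012 q6 -0.37
tool y angle 13.73 tilt 0.9
```

View pics/s5.png

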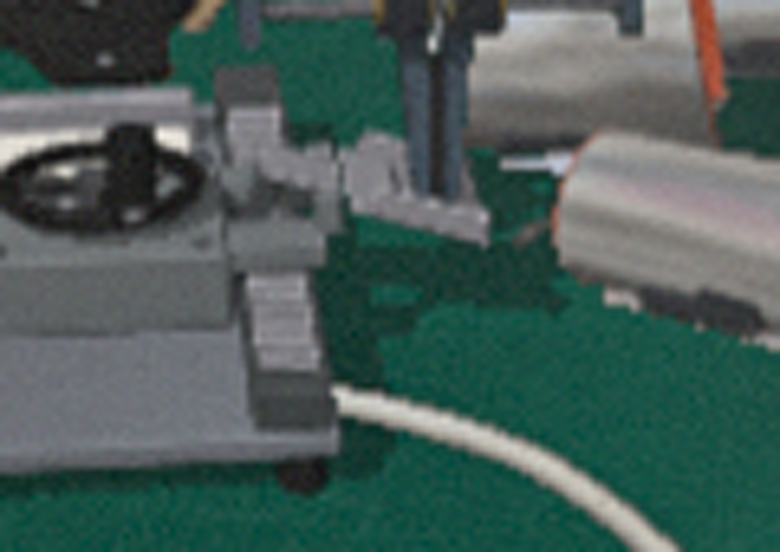

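View pics/t5.png

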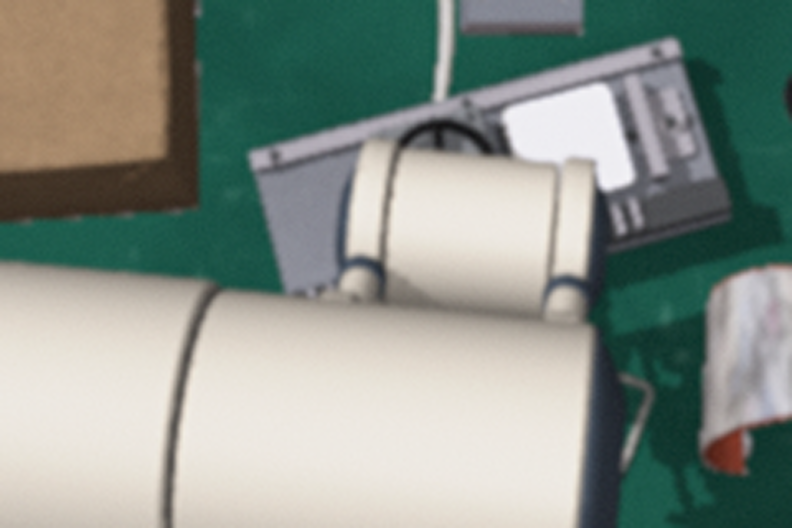

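```bash
python3 - <<'E'
from h import *
t=np.radians(13.7);ey=np.array([-np.sin(t),np.cos(t)])
a=load("side0.npz");b=load("s5.npz")
W=onz(a,np.array([[135,215],[230,322],[0,305]])/6.5+[280,215],.118)  # approx
# template match of wheel/jaw rear patch along motion: use phase of subpatch
g0=cv2.cvtColor(a["pixels"],cv2.COLOR_BGR2GRAY);g1=cv2.cvtColor(b["pixels"],cv2.COLOR_BGR2GRAY)
for name,(x,y,w,h,z) in dict(knob=(294,243,14,16,.1),jawcorner=(308,255,14,14,.06),hub=(284,248,30,18,.085)).items():
    r=cv2.matchTemplate(g1[y-30:y+h+5,x-12:x+w+12],g0[y:y+h,x:x+w],cv2.TM_CCOEFF_NORMED)
    _,m,_,l=cv2.minMaxLoc(r);p1=np.array([x+w/2,y+h/2]);p2=p1+[l[0]-12,l[1]-30]
    d=(onz(b,p2,z)-onz(a,p1,z))[0,:2]*1000;print(name,round(m,2),p2-p1,np.round(d,1),"jaw",round(-d@ey,1))
# coaster top view
s=load("t5.npz");hsv=cv2.cvtColor(s["pixels"],cv2.COLOR_BGR2HSV);m=((hsv[...,2]>215)&(hsv[...,1]<25)).astype(np.uint8)
print(onz(s,np.array([[627,80],[503,115],[600,85],[635,183]])/3.3+165,.044)[:,:2]@ey*1000)
E
```

```text
knob 0.85 [ -1. -12.] [ 20.8 -80.5] jaw 83.2
jawcorner 0.88 [ -2. -13.] [ 22.7 -85.4] jaw 88.4
hub 0.84 [ -1. -12.] [ 20.6 -78.6] jaw 81.2
[-286.12950247 -178.4829841  -263.23612982 -267.63675599]
```

```bash
for i in 1; do python3 -m pendant '[[0,0,-0.15,0,0]]';python3 -m pendant '[[0,0,-0.15,0,0]]'; python3 -m pendant '[[0,0,-0.15,0,0]]';python3 -m pendant '[[0,0,-0.15,0,0]]';done;python3 rel.py
```

```text
time_s: 5.75
tcp_pos: [0.4812, -0.0025, 0.2606]
eef_rot: [1.932, 2.46, 0.011]
force: [-3.5, 0.3, 7.3]
finger_gap: 0.0008
time_s: 5.85
tcp_pos: [0.481, -0.0025, 0.2623]
eef_rot: [1.932, 2.459, 0.011]
force: [-1.7, 0.1, 6.5]
finger_gap: 0.0004
time_s: 5.95
tcp_pos: [0.4809, -0.0026, 0.2641]
eef_rot: [1.932, 2.459, 0.011]
force: [-2.6, 1.6, 6.9]
finger_gap: 0.0008
time_s: 6.05
tcp_pos: [0.4809, -0.0026, 0.2659]
eef_rot: [1.932, 2.459, 0.011]
force: [-1.6, 0.2, 6.2]
finger_gap: 0.0006
t 6.05 tcp [480.9  -2.6 265.9] tip z 74.9 F [-1.58  0.24  6.2 ] gap 0.0006193740544017028 q6 -0.37
tool y angle 13.68 tilt 0.93
```

```bash
python3 -m pendant '[[0,0,-0.3,0,0],[0,0,-0.5,0,0],[0,0,-2,0,0],[0,0,-4,0,3],[0,0,-4,0,5.5],[-3,-4,-2,0,5.5],[3,-4,0,0,5.5]]';python3 rel.py; python3 - <<'E'
from station import snapshot
import cv2,numpy as np
s=snapshot("top");np.savez("t6.npz",**s);cv2.imwrite("pics/t6.png",cv2.resize(s["pixels"][165:325,165:405],None,fx=3.3,fy=3.3,interpolation=cv2.INTER_CUBIC))
s=snapshot("side");np.savez("s6.npz",**s);cv2.imwrite("pics/s6.png",cv2.resize(s["pixels"][215:300,280:400],None,fx=6.5,fy=6.5,interpolation=cv2.INTER_CUBIC))
E
```

```text
time_s: 6.75
tcp_pos: [0.4065, -0.0204, 0.397]
eef_rot: [1.931, 2.453, 0.014]
force: [1.3, 2.1, -0.3]
finger_gap: 0.0295
t 6.75 tcp [406.5 -20.4 397. ] tip z 206.0 F [ 1.3   2.14 -0.29] gap 0.029450859878877966 q6 -0.43
tool y angle 13.6 tilt 1.23
```

View pics/s6.png

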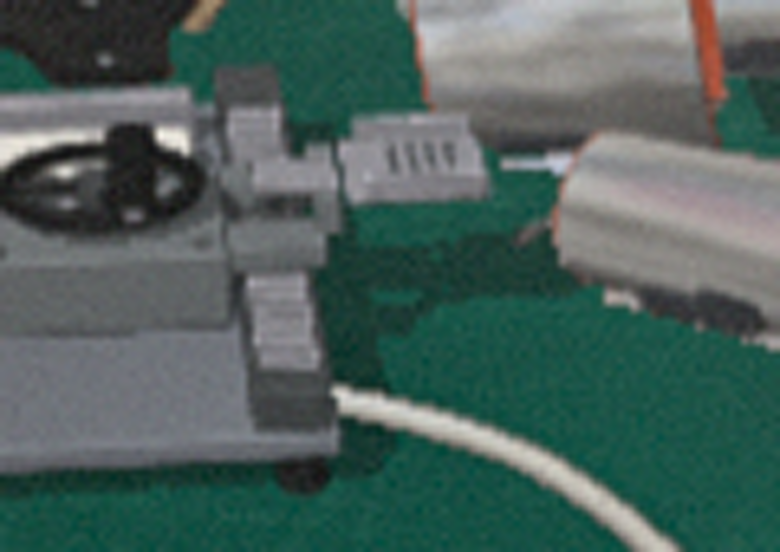

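View pics/t6.png

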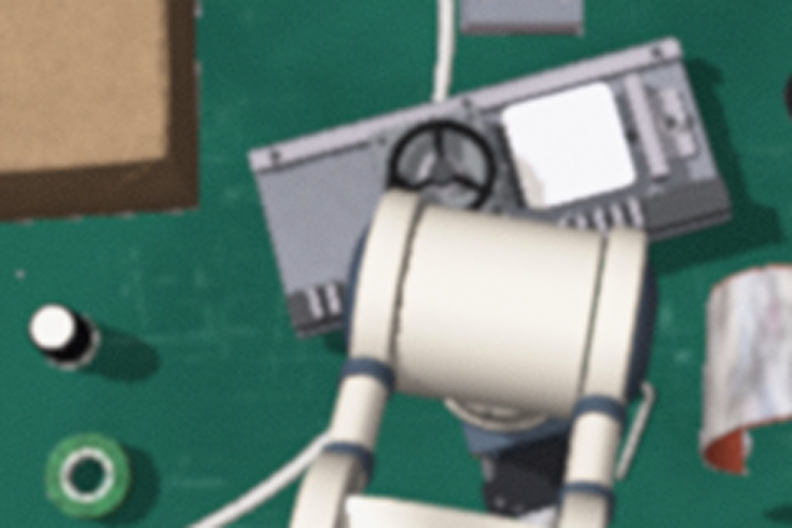

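```bash
python3 - <<'E'
from meas import *
t=np.radians(13.7);ey=np.array([-np.sin(t),np.cos(t)])
z=lambda L:np.array(L)/3.3+165
a=load("top0.npz");s=load("t6.npz")
w0=onz(a,z([(335,203)]),.083)[0,:2]*1000;w=onz(s,z([(441,175)]),.083)[0,:2]*1000
print(w0,w,"jaw",-(w-w0)@ey)
hsv=cv2.cvtColor(s["pixels"],cv2.COLOR_BGR2HSV);m=((hsv[...,2]>215)&(hsv[...,1]<30)).astype(np.uint8)
for c in cv2.findContours(m,cv2.RETR_EXTERNAL,cv2.CHAIN_APPROX_NONE)[0]:
    c=c[:,0,:].astype(float)
    if len(c)>60 and 315<c[:,0].mean()<360 and c[:,1].mean()<230:
        r=cv2.minAreaRect((onz(s,c,.044)[:,:2]*1000).astype(np.float32));print(r,np.array(r[0])@ey)
k=w0+0; 
for ww in(w,[594.5+90*.2368,117-90*.9716]): print("knob",np.array(ww)+40*np.array([-.555,.832]))
E
python3 rel.py 594 63 160
```

```text
[594.15694389 116.92624674] [614.59903161  31.70571253] jaw 87.63740117691677
((648.996337890625, -71.51351928710938), (90.79681396484375, 91.82003784179688), 13.74000072479248) -223.18598620071725
((1155.2545166015625, -124.1874771118164), (88.95469665527344, 102.93232727050781), 60.76844024658203) -394.2625720485596
knob [592.39903161  64.98571253]
knob [593.612  62.836]
t 6.85 tcp [400.3 -16.  394.8] tip z 203.8 F [ 0.65 -0.17 -0.24] gap 0.03754926036802042 q6 -0.43
tool y angle 13.73 tilt 0.68
shift tool mm [ 31.  206.4  45.9]
```

```bash
python3 -m pendant '[[0.6,4,0,0,5.5],[0.6,4,0,0,5.5],[0.6,4,0,0,5.5],[0.6,4,0,0,5.5],[0.6,3.5,1,0,5.5],[0,0.8,2,0,5.5],[0,0,0,0,5.5]]' >/dev/null; python3 rel.py 593 64 140
```

```text
t 7.55 tcp [595.9  66.1 366.2] tip z 175.2 F [ 0.03 -0.01 -0.38] gap 0.05508634441285405 q6 -0.23
tool y angle 13.7 tilt 0.7
shift tool mm [-1.2 -3.7 35.1]
```

```bash
python3 -m pendant '[[-0.1,-0.3,2,0,5.5],[0,0,1.5,0,5.5],[0,0,0,0,5.5]]' >/dev/null; python3 rel.py 593 64 96;python3 - <<'E'
from station import snapshot
import cv2,numpy as np
s=snapshot("side");np.savez("s7.npz",**s);cv2.imwrite("pics/s7.png",cv2.resize(s["pixels"][175:290,260:400],None,fx=5.5,fy=5.2,interpolation=cv2.INTER_CUBIC))
s=snapshot("top");np.savez("t7.npz",**s);cv2.imwrite("pics/t7.png",cv2.resize(s["pixels"][165:325,165:405],None,fx=3.3,fy=3.3,interpolation=cv2.INTER_CUBIC))
E
```

```text
t 7.85 tcp [592.7  64.4 331.8] tip z 140.8 F [0.17 0.14 0.07] gap 0.05523834296996026 q6 -0.23
tool y angle 13.74 tilt 0.67
shift tool mm [-0.2 -0.3 44.8]
```

View pics/s7.png

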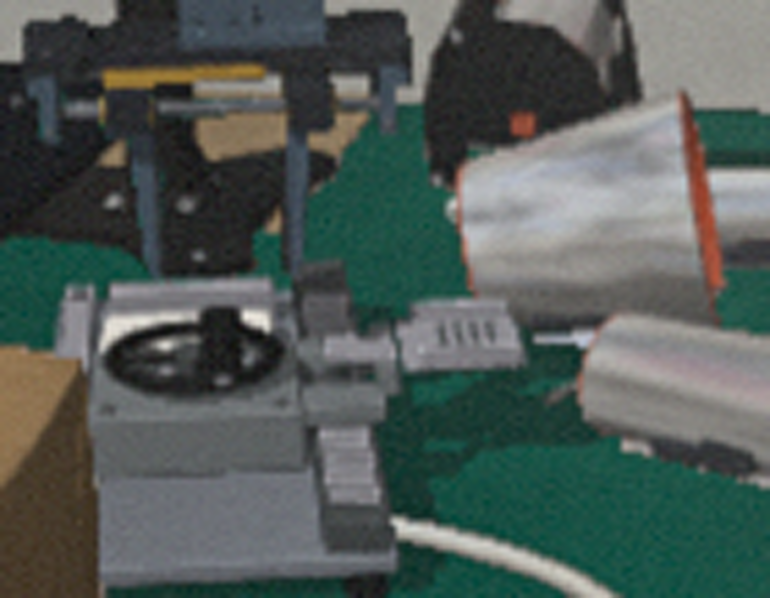

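View pics/t7.png

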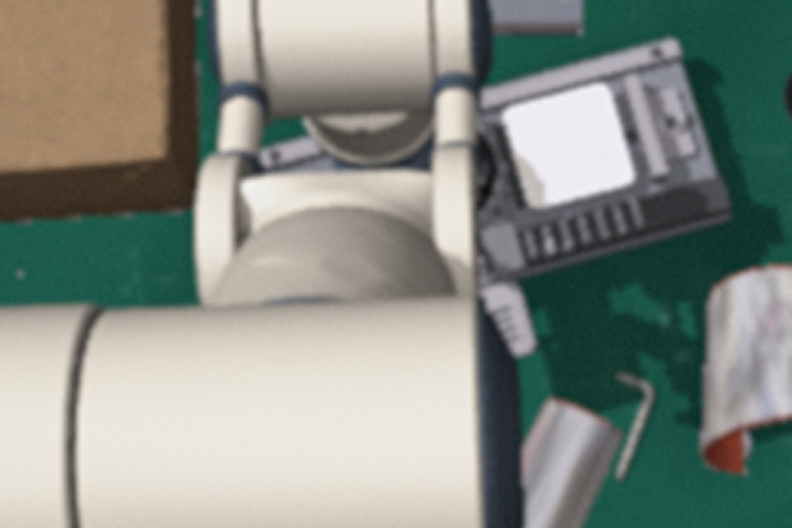

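```bash
python3 -m pendant '[[0,0,2,0,5.5],[0,0,1.5,0,5.5],[0,0,0.8,0,5.5],[0,0,0,0,5.5]]'; python3 rel.py 593 64 97;python3 - <<'E'
from station import snapshot
import cv2,numpy as np
s=snapshot("side");cv2.imwrite("pics/s8.png",cv2.resize(s["pixels"][175:290,260:400],None,fx=5.5,fy=5.2,interpolation=cv2.INTER_CUBIC))
E
```

```text
time_s: 8.35
tcp_pos: [0.5946, 0.0639, 0.2949]
eef_rot: [1.93, 2.457, 0.018]
force: [-0.1, 0.4, -0.2]
finger_gap: 0.0551
t 8.35 tcp [594.6  63.9 294.9] tip z 103.9 F [-0.12  0.4  -0.23] gap 0.05510495462609005 q6 -0.23
tool y angle 13.71 tilt 1.21
shift tool mm [ 0.5 -1.7  6.9]
```

View pics/s8.png

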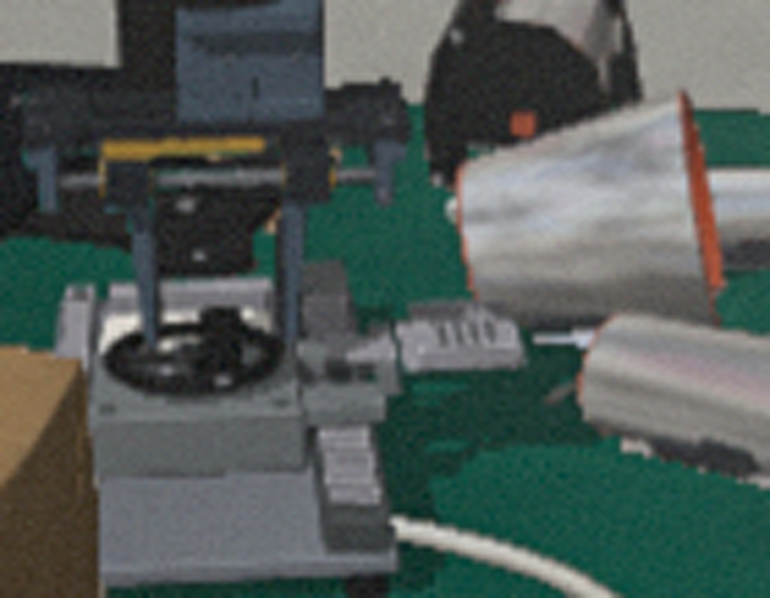

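```bash
python3 -m pendant '[[0,-0.15,0.6,0,5.5],[0,0,0,0,3],[0,0,0,0,1.5],[0,0,0,0,1.5],[0,0,0,0,1.5],[0,0,0,0,1.5]]' 10; python3 rel.py; python3 -m pendant '[[0,0,0,0,1.5],[0,0,0,0,1.5]]'
```

```text
time_s: 9.0
tcp_pos: [0.5939, 0.0635, 0.2917]
eef_rot: [1.928, 2.454, 0.022]
force: [0.3, 0.4, -1.4]
finger_gap: 0.0199
t 9.0 tcp [593.9  63.5 291.7] tip z 100.7 F [ 0.31  0.37 -1.4 ] gap 0.01987275021752645 q6 -0.23
tool y angle 13.71 tilt 1.44
time_s: 9.2
tcp_pos: [0.5939, 0.0635, 0.2917]
eef_rot: [1.928, 2.454, 0.022]
force: [0.4, -0.8, -0.3]
finger_gap: 0.02
```

```bash
python3 -m pendant '[[0.12,0.39,0,0,1.5],[0.08,0.39,0,0,1.5]]'; python3 rel.py;python3 -m pendant '[[0.04,0.4,0,0,1.5],[0,0.4,0,0,1.5]]'; python3 rel.py
```

```text
time_s: 9.4
tcp_pos: [0.6008, 0.0673, 0.2917]
eef_rot: [1.928, 2.455, 0.02]
force: [-2.7, -0.7, 0.0]
finger_gap: 0.0201
t 9.4 tcp [600.8  67.3 291.7] tip z 100.7 F [-2.67 -0.73  0.02] gap 0.02011863626168841 q6 -0.22
tool y angle 13.7 tilt 1.35
time_s: 9.6
tcp_pos: [0.609, 0.0699, 0.2917]
eef_rot: [1.929, 2.455, 0.019]
force: [-1.8, -0.8, -0.6]
finger_gap: 0.02
t 9.6 tcp [609.   69.9 291.7] tip z 100.7 F [-1.75 -0.77 -0.59] gap 0.019979476572123914 q6 -0.22
tool y angle 13.71 tilt 1.3
```

```bash
cat > arc.py <<'E'
import sys,numpy as np
from station import env
from scipy.spatial.transform import Rotation as R
o=env.get_obs();M=R.from_rotvec(o["eef_rot"]).as_matrix();p=np.array(o["tcp_pos"])*1000
t=np.radians(13.7);ex=np.array([np.cos(t),np.sin(t)]);ey=np.array([-np.sin(t),np.cos(t)])
C=np.array([616.1,30.2]);d=p[:2]-C;a,b=d@ex,d@ey
th=np.arctan2(a,b)+.349;F=np.array(o["force"])
tan=np.cos(th-.349)*ex-np.sin(th-.349)*ey
print("t",round(o["time_s"],2),"theta",round(th,3),"r",round(np.hypot(a,b),1),"tip",round(p[2]-191,1),"Ftan",round(F[:2]@tan,2),"F",np.round(F,1),"gap",round(o["finger_gap"],4))
for T in sys.argv[1:]:
    T=float(T);g=C+40*(np.sin(T-.349)*ex+np.cos(T-.349)*ey);v=M.T@np.array([*(g-p[:2]),0]);print(T,np.round(v/10,2))
E
python3 arc.py .5 .6 .7 .8
```

```text
t 9.6 theta 0.41 r 40.4 tip 100.7 Ftan -1.86 F [-1.8 -0.8 -0.6] gap 0.02
0.5 [-0.08  0.35  0.01]
0.6 [-0.16  0.75  0.02]
0.7 [-0.28  1.13  0.03]
0.8 [-0.43  1.5   0.04]
```

```bash
python3 -m pendant '[[-0.07,0.37,0,0,1.5],[-0.09,0.39,0,0,1.5]]'>/dev/null; python3 arc.py;python3 -m pendant '[[-0.12,0.38,0,0,1.5],[-0.15,0.37,0,0,1.5]]'>/dev/null; python3 arc.py .85 .9 .95 1 1.05 1.1
```

```text
t 9.8 theta 0.619 r 40.4 tip 100.7 Ftan -1.7 F [-1.7  0.1 -0.9] gap 0.0202
t 10.0 theta 0.833 r 40.7 tip 100.7 Ftan -2.49 F [-3.  -1.6 -0.6] gap 0.0202
0.85 [-0.1   0.03  0.  ]
0.9 [-0.2   0.2   0.01]
0.95 [-0.31  0.37  0.01]
1.0 [-0.42  0.53  0.01]
1.05 [-0.55  0.69  0.02]
1.1 [-0.68  0.84  0.02]
```

```bash
python3 -m pendant '[[-0.11,0.15,0,0,1.5]]'>/dev/null; python3 arc.py;python3 -m pendant '[[-0.11,0.16,0,0,1.5]]'>/dev/null; python3 arc.py;python3 -m pendant '[[-0.12,0.15,0,0,1.5]]'>/dev/null; python3 arc.py 1 1.1
```

```text
t 10.1 theta 0.89 r 40.6 tip 100.7 Ftan -2.96 F [-2.3  2.6 -0.2] gap 0.0199
t 10.2 theta 0.943 r 40.6 tip 100.7 Ftan -2.16 F [-1.9  1.1 -1. ] gap 0.0201
t 10.3 theta 0.994 r 40.6 tip 100.7 Ftan -2.39 F [-2.   1.4 -0.9] gap 0.0196
1.0 [-0.06 -0.02  0.  ]
1.1 [-0.32  0.29  0.01]
```

```bash
python3 -m pendant '[[-0.11,0.13,0,0,1.5]]'>/dev/null; python3 arc.py;python3 -m pendant '[[-0.11,0.13,0,0,1.5]]'>/dev/null; python3 arc.py;python3 -m pendant '[[-0.11,0.12,0,0,1.5]]'>/dev/null; python3 arc.py 1.2 1.3;python3 - <<'E'
from station import snapshot
import cv2,numpy as np
s=snapshot("top");np.savez("t9.npz",**s);cv2.imwrite("pics/t9.png",cv2.resize(s["pixels"][165:265,280:405],None,fx=6,fy=6,interpolation=cv2.INTER_CUBIC))
E
```

```text
t 10.4 theta 1.039 r 40.5 tip 100.8 Ftan -2.13 F [-1.4  1.9 -2.4] gap 0.0198
t 10.5 theta 1.083 r 40.6 tip 100.8 Ftan -2.14 F [-1.5  1.8 -1.6] gap 0.0202
t 10.6 theta 1.124 r 40.7 tip 100.7 Ftan -4.38 F [-2.1  5.1 -1.4] gap 0.0202
1.2 [-0.27  0.16  0.01]
1.3 [-0.58  0.41  0.01]
```

View pics/t9.png

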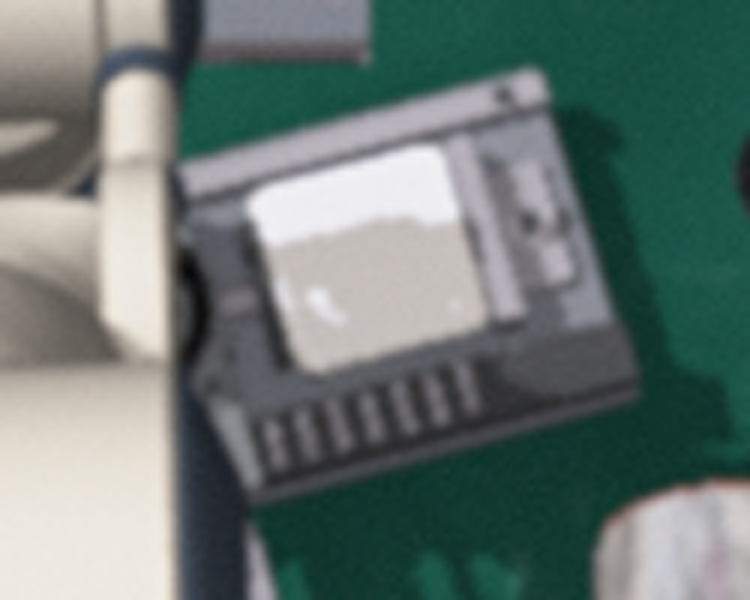

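```bash
python3 -m pendant '[[-0.05,0.06,0,0,1.5]]'>/dev/null; python3 arc.py;python3 -m pendant '[[-0.05,0.05,0,0,1.5]]'>/dev/null; python3 arc.py
```

```text
t 10.75 theta 1.14 r 40.8 tip 100.7 Ftan -6.52 F [-4.7  4.7  0. ] gap 0.0202
t 10.85 theta 1.149 r 40.9 tip 100.7 Ftan -6.55 F [-4.5  5.2  0.8] gap 0.0203
```

```bash
python3 -m pendant '[[-0.05,0.05,0,0,1.5]]'>/dev/null; python3 arc.py;python3 -m pendant '[[0,0,0,0,1.5]]'>/dev/null; python3 arc.py
```

```text
t 10.95 theta 1.155 r 40.9 tip 100.7 Ftan -6.63 F [-5.1  4.3  1.7] gap 0.02
t 11.05 theta 1.151 r 41.0 tip 100.7 Ftan -2.7 F [-1.4  2.9 -1.3] gap 0.0202
```

```bash
python3 -m pendant '[[-0.08,0.08,0,0,1.5]]'>/dev/null; python3 arc.py;python3 -m pendant '[[-0.08,0.08,0,0,1.5]]'>/dev/null; python3 arc.py;python3 -m pendant '[[-0.08,0.08,0,0,1.5]]'>/dev/null; python3 arc.py
```

```text
t 11.15 theta 1.169 r 41.0 tip 100.7 Ftan -8.85 F [-6.5  6.2  0.7] gap 0.0203
t 11.25 theta 1.184 r 41.1 tip 100.6 Ftan -8.95 F [-6.3  6.7  2.4] gap 0.0201
t 11.35 theta 1.197 r 41.1 tip 100.6 Ftan -9.47 F [-6.5  7.2  3.1] gap 0.0202
```

```bash
python3 -m pendant '[[0,0,0,0,2.6],[0,0,0,0,4],[0,0,0,0,5.5],[0,0,0,0,5.5],[0,0,-2,0,5.5],[0,0,-4,0,5.5],[0,0,-4,0,5.5],[0,-4,-2,0,5.5]]'; python3 -m pendant '[[0,-5,0,0,5.5],[0,-5,0,0,5.5],[0,-5,0,0,5.5],[0,-5,0,0,5.5],[2,-5,0,0,5.5],[3,-3,0,0,5.5],[3,0,0,0,5.5],[0,0,0,0,5.5]]' >/dev/null; python3 - <<'E'
from station import snapshot
import cv2,numpy as np
s=snapshot("top");np.savez("t10.npz",**s);cv2.imwrite("pics/t10.png",cv2.resize(s["pixels"][165:325,165:405],None,fx=3.3,fy=3.3,interpolation=cv2.INTER_CUBIC))
s=snapshot("side");np.savez("s10.npz",**s);cv2.imwrite("pics/s10.png",cv2.resize(s["pixels"][175:290,260:400],None,fx=5.5,fy=5.2,interpolation=cv2.INTER_CUBIC))
E
```

```text
time_s: 12.15
tcp_pos: [0.6018, 0.0536, 0.4124]
eef_rot: [1.933, 2.462, 0.016]
force: [0.7, -0.3, 1.0]
finger_gap: 0.0551
```

View pics/t10.png

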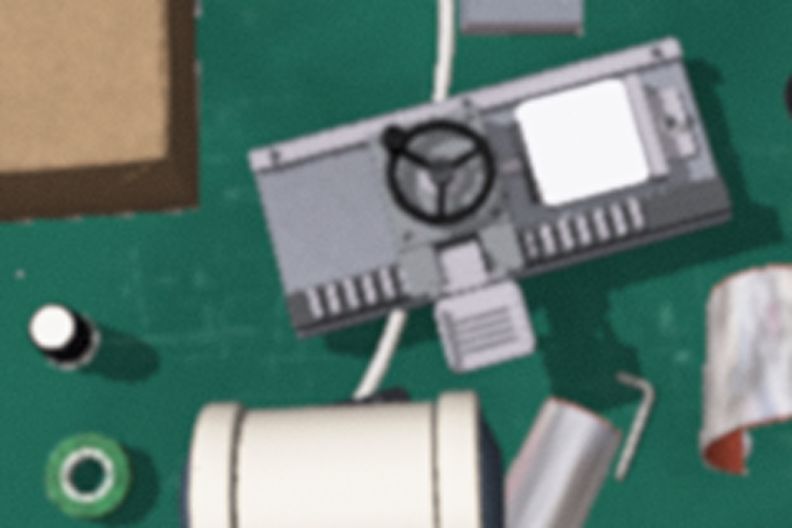

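View pics/s10.png

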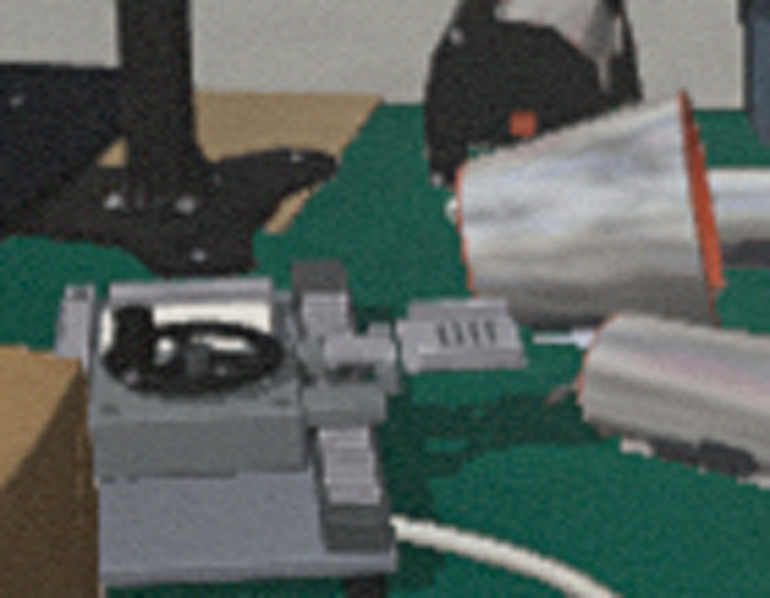

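```bash
python3 - <<'E'
from meas import *
t=np.radians(13.7);ex=np.array([np.cos(t),np.sin(t)]);ey=np.array([-np.sin(t),np.cos(t)])
s=load("t10.npz");uv,P,H=run(s);A=P[:,:2]@ex;B=P[:,:2]@ey;g=s["pixels"][uv[:,1],uv[:,0]].mean(1)
hsv=cv2.cvtColor(s["pixels"],cv2.COLOR_BGR2HSV);m=((hsv[...,2]>225)&(hsv[...,1]<25)).astype(np.uint8)
for c in cv2.findContours(m,cv2.RETR_EXTERNAL,cv2.CHAIN_APPROX_NONE)[0]:
    c=c[:,0,:].astype(float)
    if cv2.contourArea(c.astype(np.float32))>300 and 315<c[:,0].mean()<370 and c[:,1].mean()<240:
        r=cv2.minAreaRect((onz(s,c,.044)[:,:2]*1000).astype(np.float32));print(r,np.array(r[0])@ey)
xc=613
for b in list(range(-292,-260,3))+list(range(-200,-165,3)):
    k=(B>=b)&(B<b+3)&(abs(A-xc)<25);print(b+1.5,np.round(np.percentile(P[k,2],[25,50,75])),round(g[k].mean()))
z=lambda L:np.array(L)/3.3+165
w=onz(s,z([(441,170)]),.083)[0,:2];k=onz(s,z([(395,138)]),.115)[0,:2];d=k-w
print("wheel",w,"knob",np.hypot(*d),"theta",np.arctan2(d@ex,d@ey)+.349)
tab=(A>450)&(A<505)&(B>-140)&(B<-92)
for a in range(445,510,8):
    q=(A>=a)&(A<a+8)&(B>-135)&(B<-97)&(P[:,2]>40);print(a,round(np.median(P[q,2]),1),end="; ")
E
```

```text
((651.8521118164062, -83.75640869140625), (89.39149475097656, 90.8259506225586), 13.543315887451172) -235.75691082985497
-290.5 [53. 54. 56.] 192
-287.5 [50. 55. 57.] 198
-284.5 [51. 54. 55.] 192
-281.5 [51. 54. 56.] 195
-278.5 [43. 46. 50.] 233
-275.5 [43. 44. 48.] 248
-272.5 [44. 45. 47.] 248
-269.5 [45. 46. 47.] 248
-266.5 [41. 42. 46.] 247
-263.5 [42. 44. 46.] 248
-260.5 [42. 44. 48.] 248
-198.5 [43. 44. 47.] 248
-195.5 [44. 45. 46.] 249
-192.5 [43. 45. 47.] 243
-189.5 [41. 45. 47.] 193
-186.5 [45. 47. 49.] 110
-183.5 [46. 48. 50.] 78
-180.5 [45. 47. 49.] 85
-177.5 [31. 33. 44.] 105
-174.5 [30. 33. 37.] 110
-171.5 [31. 35. 42.] 110
-168.5 [32. 34. 43.] 107
-165.5 [32. 35. 43.] 101
wheel [0.61876706 0.0316204 ] knob 0.03888078813645325 theta 1.0782427019933385
445 81.5; 453 81.6; 461 82.2; 469 82.7; 477 82.2; 485 82.6; 493 80.3; 501 81.1; 509 80.9;
```

Stack flush between the stop and the pad, tab flat at 81 mm, wheel at about 1.08 rad, bystanders in place, and the arm clear. Handing in.

```bash
python3 rel.py; python3 -c "
from station import hand_in
print(hand_in())"
```

```text
t 13.05 tcp [306.9  62.  409.6] tip z 218.6 F [-0.36 -0.62  1.06] gap 0.05512467607123769 q6 -0.23
tool y angle 13.56 tilt 1.61
the job is handed in; nothing more can be done
None
```

The stack is clamped in the jig and I handed the job in at about 13 s; the hand-in reports no verdict.

- **Slide:** I pressed the tab down to its end stop, which briefly took about 37 N at the fingertips. I backed off slightly and slid the jaw about 90 mm. I then let the tab spring up, leaving about 13 mm between the stack and the stop.
- **Wind:** I gripped the crank knob and wound it clockwise by about 1.1 rad. The force at the knob rose from about 2 N to about 9 N, which I estimate as 20–25 N on the stack. I then let go and backed the arm clear.

**Last checks, from the cameras after the arm was clear:**
- **Tab:** its plate was level at about 81–82 mm, so it is up.
- **Stack:** it lay flat and within about 0.2° of the fixture's axes. I saw no gap at the stop or at the pad.
- **Bystanders:** the tape, spool and hex key looked unmoved; I judged this by eye rather than measuring them.

**What disagreed:**
- **Jaw position:** the top camera gave about 88 mm and the coarser side view 81–88 mm, against 90 mm from the arm's own travel. The tab coming fully up fits the 90 mm notch.
- **Wheel angle:** the arm's path gave 1.20 rad and the camera 1.08 rad. That is probably slip in the grip and bending under load.
- **Not seen directly:** I inferred the contact force on the stop from the wrist force. The gaps are only good to about 2 mm.

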